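# Slide the pepper mill into its dock

### The job

The wooden pepper mill has been left out on the worktop. Push it with the fingertips, low enough on its body that it slides along upright, into the empty steel bottle dock until it is fully home against the back of the dock; do not grip, lift or tip it. Leave the green squeeze bottle in its own dock, and the spice jar and the ramekin, where they stand.

Things in the scene. Friction and masses are not known exactly. Their poses are not given: they have to be found in the camera images.
- pepper_mill: brown wooden pepper mill, loose, upright: foot 58 mm across, 170 mm tall, about 0.18 kg (varies), centre of mass about 80 mm up. It may tip if pushed higher than about 30 mm above the worktop, and a gripper pointing straight down would touch its upper part first: lean the fingers so that the tips lead. Origin: centre of its underside; z up its axis (1.6 deg off vertical at rest).
- dock_empty: empty one of two like steel docks fixed on the worktop: U-shaped fence 27 mm high, no floor. Origin: worktop, at the mill's foot centre when fully home. +x: mouth to back; rubber back face at x=30 mm; inner sides at y=+-37, flaring from x=-20 to y=+-53 at the mouth, x=-42; screw tabs to y=+-58. Mouth looks roughly to world +y (left); nearer or farther dock.
- dock_used: the other dock, same shape, size and axes, about 0.16 to 0.2 m beside the empty one; it holds the green squeeze bottle. Beyond the worktop a shelf stands over x = 0.75 m and more, about 0.44 m up: keep the wrist clear of it.
- green_bottle: green squeeze bottle, loose, 60 mm across, 226 mm tall, standing in the other dock; to be left alone. Origin: centre of its underside.
- spice_jar: spice jar with a yellow-brown cap, loose, 45 mm across, 100 mm tall, standing behind the docks (to the robot's right of them); to be left alone. Origin: centre of its underside.
- ramekin: fluted white china ramekin, loose, 82 mm across, 42 mm tall, standing to the left of the mill; to be left alone. Origin: centre of its underside.

How it is judged:
By the outcome, as a careful person would: the job done as asked, in the order asked, and still so for the second after the job is handed in, with the robot touching nothing.
It also fails if it takes over 56 s, if anything falls off the work surface, if the arm or the gripper's body presses on something with over 40 N, if the wrist force passes 120 N, or if a joint passes its speed limit or range.

### The arm

A 7-joint arm with a two-finger parallel gripper is mounted at the origin on a cart in front of the work surface, level with it; the furniture and walls round the work are solid. World frame = base frame: x ahead of the robot, y to its left, z up, the work surface at z = 0. Lengths are in m, angles in rad, forces in N, time in s.
With the tool pointing down it reaches from about 0.425 to 0.875 m from the base axis. Payload 4.7 kg.
Tool frame: the origin (TCP) lies midway between the tips of the shut fingers; the grasp point (between the pads) lies 19 mm behind it (hold_point_z is the distance from the TCP to the grasp point, in m); z points along the fingers, x is the direction in which the jaws open and shut, and the axes are right-handed (so a half turn about z gives the same grasp; the last joint's range is limited). The gripper opens to 87 mm and grips with 3 to 60 N. Pads are 19 mm wide; open, the fingers measure 117 mm over their backs; the gripper's body (75 mm by 190 mm) begins 51 mm behind the grasp point.
Start: joints at [1.183, 0.321, -0.07, 1.45, 0.023, 1.371, -0.057], TCP at [0.254, -0.598, 0.223] pointing down, gripper open.
Joint ranges: [-2.86, 2.86], [-0.3, 2.09], [-1.38, 1.24], [0.06, 2.45], [-1.56, 4.7], [0.09, 2.05], [-2.69, 2.69]. Speed limits (rad/s): [2.57, 2.57, 3.14, 3.14, 3.14, 3.14, 3.14].

### API

Orientations are given as a rotation vector (axis times angle).
In Python, from workcell import observe, read_camera, sign_off, hold_point_z gives the robot as it stands. The module is installed in compiled form; this text tells all that it offers.
- The arm moves only by the shell command python3 -m pendant 'ROWS' [FORCE]. ROWS is JSON, a list of rows, each a list of 7 numbers: the turn, a rotation vector about the tool's x, y, z in rad, then the shift along the tool's x, y, z in mm, then the opening, from 0 (shut) to 1 (fully open). In form: [[ax, ay, az, tx, ty, tz, jaw], ...]. A call has exactly 5 rows; each row is the pose to reach, as a shift and turn from the pose measured when the call began, along the tool's axes at that moment; what a row does not reach only later rows make up. A row lasts 1/10 s, in which the tool goes at most 50 mm and 8.59 degrees, less where a joint would pass 70% of its speed; a pose out of reach is approached as far as the arm can. A call with a gripper value outside its range is refused whole. The fingers move at their own pace and stop on an object; FORCE is the grip in N (left out, the last holds). Time passes only in rows, so rows that repeat a pose let the fingers close, or fill a call up. It gives the time, the measured TCP pose, the force and the opening at its end, in the units of the state.
- observe(): the state, without advancing time (a new reading comes with each control period).
- read_camera(name): name is "scene" or "top" or "wrist"; returns a dict with "image" (384x512x3 uint8, red, green, blue), "camera_matrix" (3x3 intrinsics, pixels), "extrinsics" (4x4, takes a point from camera to world coordinates); the wrist camera has in their place "mount" (4x4, takes a point from camera to tool coordinates, whose origin is the TCP and whose axes are the tool frame's). Camera axes: x right, y down, z forward; pixel columns grow to the right and rows downward; lengths in m; the calibration is good to about 2 mm. A picture is of the moment at which its call begins: read the wrist's pose just before it. There is no depth.
- sign_off(): hands the job in, once; it reports no verdict.
The state is a dict: "t": time; "joints": joint angles; "qd": joint speeds; "effort": joint torques, N m; "tool_pos": TCP position; "eef_rot": TCP orientation; "ft_force": force on the tool from outside, world axes, zero at the start; "torque": the same for the moment, N m; "opening": finger opening in m.
Only numpy, scipy, OpenCV 4.12 (cv2) and the standard library are available. Lean on these libraries where they do the work, as an engineer would, in place of code of your own. Each camera call takes 0.05 s, during which the arm holds its last target. There are 200 camera calls.

## Working session

There is one attempt and no reset: what is moved stays moved. The work goes in short steps, Python scripts to look and compute and a shell command to move; the robot and the scene stay as the last step left them, time stands still between calls to the robot, and variables do not carry over. Pictures are saved under pics/ and viewed, about 8 in all and at most 12, crops included, and the job is handed in when it is done.

```bash
mkdir -p pics; python3 - <<'E'
from workcell import observe, read_camera, hold_point_z
import cv2,numpy as np
s=observe();print(s['t'],s['tool_pos'],s['eef_rot'],s['opening'])
for n in('scene','top'):
    c=read_camera(n);cv2.imwrite(f'pics/{n}0.png',c['image'][:,:,::-1]);np.savez(f'pics/{n}0.npz',**c)
    print(n,c['camera_matrix'].round(1).tolist(),c['extrinsics'].round(3).tolist())
E
```

```text
0.0 [ 0.25394725 -0.59774671  0.22144758] [-2.61925147e+00  1.73289879e+00  2.58753454e-03] 0.08684747940667717
scene [[453.0, 0.0, 254.5], [0.0, 453.0, 189.2], [0.0, 0.0, 1.0]] [[-0.825, -0.404, 0.395, -0.104], [-0.565, 0.592, -0.575, 0.882], [-0.002, -0.698, -0.716, 1.185], [0.0, 0.0, 0.0, 1.0]]
top [[402.0, 0.0, 253.8], [0.0, 402.0, 197.0], [0.0, 0.0, 1.0]] [[-0.022, -0.994, 0.107, 0.43], [-1.0, 0.023, 0.01, -0.019], [-0.012, -0.106, -0.994, 1.111], [0.0, 0.0, 0.0, 1.0]]
```

View pics/scene0.png

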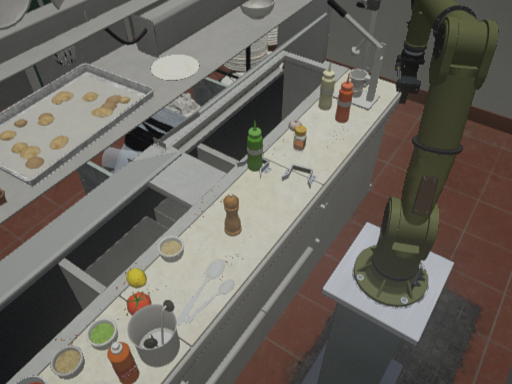

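View pics/top0.png

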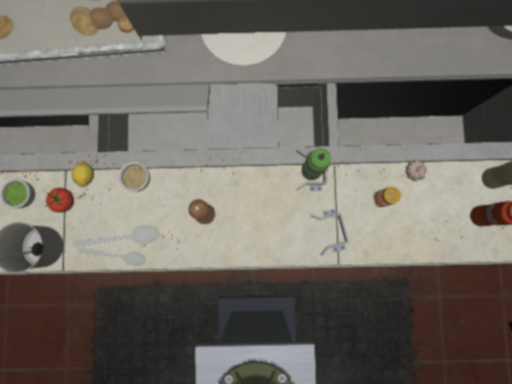

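The scene shows the mill at (232,215), the green bottle at (255,148) in the far dock, and the empty nearer dock around (298,173). In the top view the mill is at (201,211), the empty dock's fence runs around (330–347, 212–250), the spice jar is at (388,197) and the ramekin at (134,177). I'll enlarge both.

```bash
python3 - <<'E'
import cv2,numpy as np
a=cv2.imread('pics/top0.png')[190:265,290:390];b=cv2.imread('pics/scene0.png')[145:205,250:330]
c=cv2.imread('pics/top0.png')[185:235,175:225];d=cv2.imread('pics/scene0.png')[185:245,205:265]
r=lambda i,w,h:cv2.resize(i,(w,h),interpolation=cv2.INTER_CUBIC)
top=np.hstack([r(a,400,300),r(b,400,300)]);bot=np.hstack([r(c,300,300),r(d,300,300),np.zeros((300,200,3),np.uint8)])
cv2.imwrite('pics/crop0.png',np.vstack([top,bot]))
def ray(n,u,v,z):
    q=np.load(f'pics/{n}0.npz');K=q['camera_matrix'];E=q['extrinsics']
    d=E[:3,:3]@np.linalg.inv(K)@[u,v,1];o=E[:3,3];return o+d*(z-o[2])/d[2]
print('dock pts scene', ray('scene',298,173,.027),'top tip mill',ray('top',201,211,.16),ray('top',320,157,.2))
for v in(165,270):print(ray('top',200,v,0))
E
```

```text
dock pts scene [ 0.44988472 -0.20793681  0.027     ] top tip mill [0.50107396 0.11677923 0.16      ] [ 0.61633861 -0.16388674  0.2       ]
[0.64259585 0.14139739 0.        ]
[0.35166132 0.14353035 0.        ]
```

View pics/crop0.png

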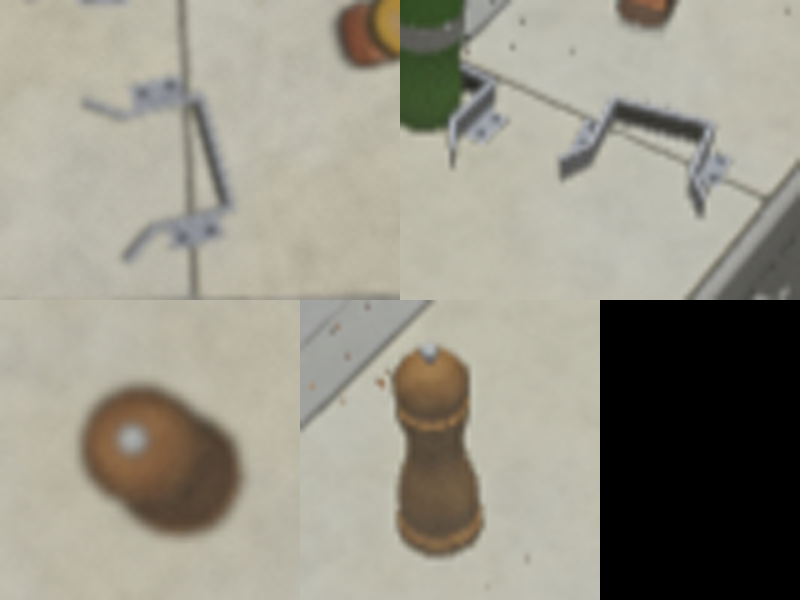

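```bash
cat > h.py <<'E'
import numpy as np
from workcell import read_camera
def ray(n,u,v,z,f=None):
    q=np.load(f'pics/{n}0.npz');K=q['camera_matrix'];E=q['extrinsics']
    d=E[:3,:3]@np.linalg.inv(K)@[u,v,1];o=E[:3,3];return (o+d*(z-o[2])/d[2])[:2].round(4)
E
python3 - <<'E'
from h import *
from scipy.spatial.transform import Rotation as R
from workcell import observe
P={}
for k,(x,y) in dict(bf=(198,97),bn=(230,207),tf=(84,101),tn=(125,260),ff=(128,116),fn=(152,228)).items(): P[k]=ray('top',x/4+289.6,y/4+189.6,.027);print('top',k,P[k])
for k,(x,y) in dict(bf=(617,100),bn=(712,128),tf=(560,161),tn=(702,193)).items(): print('scene',k,ray('scene',(x-400)/5+249.6,y/5+144.6,.027))
print('mill',ray('top',204.6,213.3,0),ray('scene',233,230,.003), ray('scene',233,236,0))
print('mill top',ray('top',175+131/6,185+138/6,.17),ray('scene',205+130/5,185+48/5,.17))
print('jar',ray('top',381,200,0),'ram',ray('top',134,177,.042))
b=(P['bf']+P['bn'])/2;t=(P['tf']+P['tn'])/2;d=b-t;print('back',b,'mouth',t,'axis deg',np.degrees(np.arctan2(d[1],d[0])),np.linalg.norm(d))
e=P['bn']-P['bf'];print('back normal deg',np.degrees(np.arctan2(e[1],e[0]))+0, np.linalg.norm(e))
s=observe();print(R.from_rotvec(s['eef_rot']).as_matrix().round(3))
w=read_camera('wrist');print(w['mount'].round(3).tolist())
E
```

```text
top bf [ 0.495  -0.2367]
top bn [ 0.421  -0.2548]
top tf [ 0.494 -0.16 ]
top tn [ 0.3874 -0.1834]
top ff [ 0.4833 -0.1892]
top fn [ 0.4082 -0.2022]
scene bf [ 0.4888 -0.2369]
scene bn [ 0.4145 -0.2503]
scene tf [ 0.4893 -0.1566]
scene tn [ 0.3868 -0.1863]
mill [0.5065 0.1296] [0.5005 0.1307] [0.4869 0.1494]
mill top [0.5076 0.1251] [0.5035 0.1269]
jar [ 0.5324 -0.3594] ram [0.606 0.314]
back [ 0.458   -0.24575] mouth [ 0.4407 -0.1717] axis deg -76.85007986395811 0.07604401685865891
back normal deg -166.25561407527766 0.0761814281829896
[[ 0.391 -0.92  -0.001]
 [-0.92  -0.391  0.002]
 [-0.002  0.    -1.   ]]
[[1.0, 0.0, 0.0, 0.001], [-0.001, 0.959, 0.283, -0.078], [-0.0, -0.283, 0.959, -0.162], [0.0, 0.0, 0.0, 1.0]]
```

```bash
cat >> h.py <<'E'
from workcell import observe
from scipy.spatial.transform import Rotation as R
def tool(hdg,lean):  # tool x = up x f, z leans forward, deg
    a,l=np.radians([hdg,lean]);f=np.array([np.cos(a),np.sin(a),0]);u=np.array([0,0,1.])
    z=f*np.sin(l)-u*np.cos(l);y=f*np.cos(l)+u*np.sin(l);return np.column_stack([np.cross(u,f),y,z])
def rel(p,hdg,lean):
    s=observe();R0=R.from_rotvec(s['eef_rot']).as_matrix()
    r=R.from_matrix(R0.T@tool(hdg,lean)).as_rotvec();t=R0.T@(np.array(p)-s['tool_pos'])*1000
    print('row',r.round(3).tolist(),t.round(1).tolist())
def st():
    s=observe();R0=R.from_rotvec(s['eef_rot']).as_matrix();f=np.cross(R0[:,0],[0,0,1])
    print('t %.1f'%s['t'],'p',s['tool_pos'].round(4),'hdg %.1f lean %.1f'%(np.degrees(np.arctan2(f[1],f[0])),np.degrees(np.arccos(-R0[2,2]))),'F',s['ft_force'].round(1),'open %.4f'%s['opening'],'j',s['joints'].round(2))
E
python3 -c "
from h import *
st();rel([.47,-.25,.36],-108,0);rel([.3,-.55,.36],-130,0)"
```

```text
t 0.1 p [ 0.254  -0.5979  0.2217] hdg -157.0 lean 0.1 F [ 0.4 -0.3  0.7] open 0.0869 j [ 1.18  0.32 -0.07  1.45  0.02  1.37 -0.06]
row [-0.0, 0.001, -0.855] [-235.9, -334.9, -138.0]
row [-0.0, 0.001, -0.471] [-26.3, -61.1, -138.3]
```

```bash
python3 -m pendant '[[0,0,0,0,0,-50,0.36],[0,0,0,0,0,-90,0.36],[0,0,-0.15,-26,-40,-130,0.36],[0,0,-0.3,-55,-78,-138,0.36],[0,0,-0.45,-84,-118,-138,0.36]]'
python3 -c "
from h import *
st();rel([.47,-.25,.36],-108,0);rel([.54,.22,.30],-108,20)"
```

```text
t: 0.65
tool_pos: [0.3262, -0.4816, 0.3618]
eef_rot: [2.942, -1.098, 0.004]
ft_force: [1.8, 0.2, 0.1]
opening: 0.0552
t 0.7 p [ 0.3262 -0.4816  0.3618] hdg -130.9 lean 0.1 F [1.8 0.2 0.1] open 0.0552 j [ 1.09  0.15 -0.19  1.38  0.03  1.6   0.19]
row [0.001, -0.002, -0.401] [-43.2, -269.1, 1.6]
row [-0.343, 0.067, -0.397] [-298.5, -670.0, 60.8]
```

```bash
python3 -m pendant '[[0,0,-0.08,-9,-50,0,0.36],[0,0,-0.16,-18,-100,0,0.36],[0,0,-0.24,-27,-150,0,0.36],[0,0,-0.32,-35,-200,0,0.36],[0,0,-0.4,-43,-249,0,0.36]]'
python3 -c "
from h import *
st();rel([.54,.22,.30],-108,20)"
```

```text
t: 1.15
tool_pos: [0.4557, -0.2663, 0.3616]
eef_rot: [3.101, -0.487, 0.003]
ft_force: [0.5, -0.8, 0.3]
opening: 0.0317
t 1.1 p [ 0.4557 -0.2663  0.3616] hdg -107.9 lean 0.2 F [ 0.5 -0.8  0.3] open 0.0317 j [ 0.87  0.04 -0.4   1.5   0.02  1.59  0.15]
row [-0.347, -0.003, 0.002] [-69.0, -488.8, 60.5]
```

```bash
python3 -m pendant '[[0,0,0,-7,-50,0,0.36],[0,0,0,-14,-100,0,0.36],[0,0,0,-21,-150,0,0.36],[0,0,0,-28,-200,0,0.36],[-0.1,0,0,-35,-249,0,0.36]]'
python3 -c "
from h import *
st();rel([.54,.22,.24],-108,35)"
```

```text
t: 1.65
tool_pos: [0.4977, -0.0244, 0.3611]
eef_rot: [2.998, -0.484, -0.02]
ft_force: [1.5, -1.2, -0.5]
opening: 0.0313
t 1.6 p [ 0.4977 -0.0244  0.3611] hdg -108.3 lean 6.1 F [ 1.5 -1.2 -0.5] open 0.0313 j [ 0.6   0.01 -0.68  1.54  0.11  1.63 -0.39]
row [-0.505, -0.002, -0.007] [-37.3, -256.7, 94.4]
```

```bash
python3 -m pendant '[[-0.1,0,0,-7,-50,0,0.36],[-0.2,0,0,-14,-100,5,0.36],[-0.3,0,0,-21,-150,10,0.36],[-0.4,0,0,-28,-200,30,0.36],[-0.5,0,0,-35,-248,60,0.36]]'
python3 -c "
from h import *
st();rel([.533,.21,.15],-108,35);rel([.525,.195,.014],-108,35)"
```

```text
t: 2.15
tool_pos: [0.5395, 0.207, 0.2823]
eef_rot: [2.506, -0.407, -0.119]
ft_force: [1.9, -1.5, 2.0]
opening: 0.0308
t 2.1 p [0.5395 0.207  0.2823] hdg -108.4 lean 34.8 F [ 1.9 -1.5  2. ] open 0.0308 j [-0.14  0.61 -0.79  1.21  0.66  2.04 -1.14]
row [-0.004, -0.001, -0.009] [-7.9, -76.2, 108.1]
row [-0.004, -0.001, -0.009] [-11.6, -140.0, 229.4]
```

```bash
python3 -m pendant '[[0,0,0,-2,-18,27,0.36],[0,0,0,-4,-38,54,0.36],[0,0,0,-6,-57,81,0.36],[0,0,0,-8,-76,108,0.36],[0,0,0,-8,-76,108,0.36]]'
python3 - <<'E'
from h import *
import cv2
st();rel([.525,.195,.014],-108,35)
c=read_camera('wrist');cv2.imwrite('pics/w1.png',c['image'][:,:,::-1])
E
```

```text
t: 2.65
tool_pos: [0.5309, 0.2085, 0.1455]
eef_rot: [2.501, -0.403, -0.128]
ft_force: [0.6, -0.5, 0.7]
opening: 0.0315
t 2.6 p [0.5309 0.2085 0.1455] hdg -108.3 lean 35.2 F [ 0.6 -0.5  0.7] open 0.0315 j [-0.14  0.69 -0.76  1.38  0.67  1.84 -1.25]
row [0.003, 0.003, -0.004] [-1.4, -63.8, 116.0]
```

View pics/w1.png

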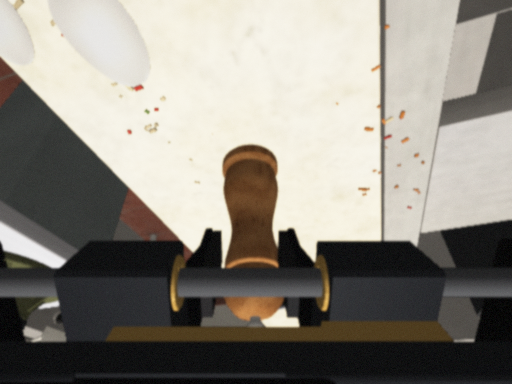

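The wrist view (inverted) shows the mill centred between the fingers at column 250, with its foot edge at row 146 and its head at the bottom. I'll check the foot position from this view and descend.

```bash
cat >> h.py <<'E'
def wray(c,s,u,v,z):
    T=np.eye(4);T[:3,:3]=R.from_rotvec(s['eef_rot']).as_matrix();T[:3,3]=s['tool_pos'];T=T@c['mount']
    d=T[:3,:3]@np.linalg.inv(c['camera_matrix'])@[u,v,1];o=T[:3,3];return (o+d*(z-o[2])/d[2])[:2].round(4)
E
python3 - <<'E'
from h import *
s=observe();c=read_camera('wrist')
print('near edge',wray(c,s,250,146,0),'left/right',wray(c,s,222.5,165,.005),wray(c,s,278,165,.005))
E
python3 -m pendant '[[0,0,0,0,-13,23,0.36],[0,0,0,-1,-26,46,0.36],[0,0,0,-1,-39,69,0.36],[0,0,0,-1,-52,92,0.36],[0,0,0,-1,-61,112,0.36]]'
python3 -c "
from h import *
st()"
```

```text
near edge [0.5147 0.1506] left/right [0.4803 0.1386] [0.5357 0.12  ]
t: 3.25
tool_pos: [0.5296, 0.1969, 0.025]
eef_rot: [2.506, -0.409, -0.117]
ft_force: [0.5, 0.2, 0.3]
opening: 0.0316
t 3.2 p [0.5296 0.1969 0.025 ] hdg -108.4 lean 34.7 F [0.5 0.2 0.3] open 0.0316 j [-0.13  0.8  -0.72  1.48  0.73  1.67 -1.34]
```

```bash
cat >> h.py <<'E'
M=np.array([.506,.127]);D=np.array([.448,-.212]);h0,h1,r=-113.,-76.5,150.
e=lambda a:np.array([np.cos(np.radians(a)),np.sin(np.radians(a))])
ab=np.linalg.solve(np.column_stack([e(h0),e(h1)]),D-M)*1000
tl=r*np.tan(np.radians((h1-h0)/2));L1=ab[0]-tl;L2=r*np.radians(h1-h0);L3=ab[1]-tl
def path(s,off=33,z=.014):
    if s<L1: C=M+e(h0)*s/1000;h=h0
    elif s<L1+L2:
        h=h0+np.degrees((s-L1)/r);C=M+e(h0)*L1/1000+r/1000*(e(h0+90)-e(h+90))*-1*-1
    else: h=h1;C=D-e(h1)*(L1+L2+L3-s)/1000
    return [*(C-e(h)*off/1000),z],h
def rows(ss,z=.014,off=33):
    for s in ss:p,h=path(s,off,z);print(s,end=' ');rel(p,h,35)
E
python3 -c "
from h import *
print(L1,L2,L3)
for s in(L1-1,L1+1,L1+L2/2,L1+L2-1,L1+L2+1):print(np.round(path(s)[0],4),path(s)[1])
rows([-40,-30,-22,-15,-8])"
```

```text
178.3959276381244 95.55677654668955 83.4653635603897
[ 0.4496 -0.0059  0.014 ] -113.0
[ 0.4486 -0.0077  0.014 ] -112.61802813657945
[ 0.4276 -0.0505  0.014 ] -94.75
[ 0.4208 -0.0977  0.014 ] -76.88197186342056
[ 0.421  -0.0997  0.014 ] -76.5
-40 row [-0.005, -0.052, 0.061] [5.5, -5.4, 9.6]
-30 row [-0.005, -0.052, 0.061] [4.7, 2.8, 15.3]
-22 row [-0.005, -0.052, 0.061] [4.0, 9.3, 19.9]
-15 row [-0.005, -0.052, 0.061] [3.5, 15.1, 23.8]
-8 row [-0.005, -0.052, 0.061] [2.9, 20.8, 27.8]
```

```bash
python3 -m pendant '[[0,-0.05,0.06,5.5,-5.4,9.6,0.36],[0,-0.05,0.06,4.7,2.8,15.3,0.36],[0,-0.05,0.06,4,9.3,19.9,0.36],[0,-0.05,0.06,3.5,15.1,23.8,0.36],[0,-0.05,0.06,2.9,20.8,27.8,0.36]]'
python3 -c "
from h import *
st();rows([-2,4,10,17,24])"
```

```text
t: 3.75
tool_pos: [0.522, 0.1647, 0.0154]
eef_rot: [2.494, -0.504, -0.154]
ft_force: [1.3, 0.5, -0.0]
opening: 0.0317
t 3.8 p [0.522  0.1647 0.0154] hdg -112.8 lean 34.6 F [ 1.3  0.5 -0. ] open 0.0317 j [-0.08  0.79 -0.71  1.52  0.7   1.64 -1.36]
-2 row [-0.006, -0.004, 0.002] [0.0, 4.1, 4.5]
4 row [-0.006, -0.004, 0.002] [0.0, 9.1, 8.0]
10 row [-0.006, -0.004, 0.002] [-0.0, 14.0, 11.4]
17 row [-0.006, -0.004, 0.002] [-0.0, 19.8, 15.3]
24 row [-0.006, -0.004, 0.002] [-0.1, 25.5, 19.3]
```

```bash
python3 -m pendant '[[0,0,0,0,4.1,4.5,0.36],[0,0,0,0,9.1,8,0.36],[0,0,0,0,14,11.4,0.36],[0,0,0,0,19.8,15.3,0.36],[0,0,0,0,25.5,19.3,0.36]]'
python3 - <<'E'
from h import *
import cv2
st();rows([30,37,44,51,58])
c=read_camera('wrist');cv2.imwrite('pics/w2.png',c['image'][:,:,::-1])
c=read_camera('scene');d=c['image'][150:280,160:330,::-1];cv2.imwrite('pics/s2.png',cv2.resize(d,None,fx=3,fy=3))
E
```

```text
t: 4.25
tool_pos: [0.5095, 0.1351, 0.0142]
eef_rot: [2.495, -0.504, -0.153]
ft_force: [0.8, 2.2, 1.7]
opening: 0.0314
t 4.2 p [0.5095 0.1351 0.0142] hdg -112.8 lean 34.6 F [0.8 2.2 1.7] open 0.0314 j [-0.03  0.74 -0.72  1.6   0.7   1.6  -1.35]
30 row [-0.007, -0.004, 0.002] [-0.1, 4.7, 3.5]
37 row [-0.007, -0.004, 0.002] [-0.1, 10.5, 7.4]
44 row [-0.007, -0.004, 0.002] [-0.2, 16.2, 11.4]
51 row [-0.007, -0.004, 0.002] [-0.2, 22.0, 15.4]
58 row [-0.007, -0.004, 0.002] [-0.2, 27.8, 19.3]
```

View pics/s2.png

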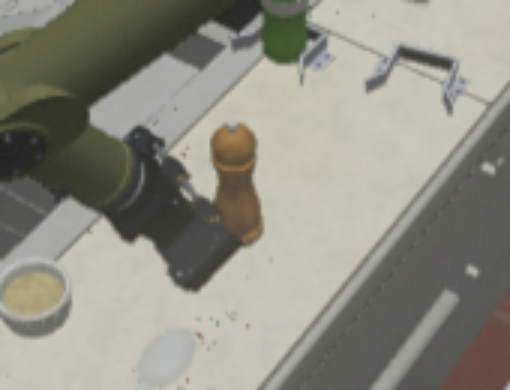

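The crop shows the fingers low against the mill's foot, with the mill upright at (238,185) and the ramekin clear at (35,295). I'll carry on.

```bash
python3 -m pendant '[[0,0,0,0,4.7,3.5,0.36],[0,0,0,0,10.5,7.4,0.36],[0,0,0,0,16.2,11.4,0.36],[0,0,0,0,22,15.4,0.36],[0,0,0,0,27.8,19.3,0.36]]'
python3 -c "
from h import *
st();rows([66,74,82,90,98])"
```

```text
t: 4.85
tool_pos: [0.4958, 0.102, 0.0139]
eef_rot: [2.492, -0.505, -0.155]
ft_force: [0.2, 1.3, 0.3]
opening: 0.0312
t 4.8 p [0.4958 0.102  0.0139] hdg -112.9 lean 34.7 F [0.2 1.3 0.3] open 0.0312 j [ 0.03  0.7  -0.72  1.67  0.7   1.56 -1.33]
66 row [-0.005, -0.003, 0.001] [-0.4, 5.0, 3.4]
74 row [-0.005, -0.003, 0.001] [-0.4, 11.5, 7.9]
82 row [-0.005, -0.003, 0.001] [-0.5, 18.1, 12.5]
90 row [-0.005, -0.003, 0.001] [-0.5, 24.7, 17.0]
98 row [-0.005, -0.003, 0.001] [-0.5, 31.3, 21.6]
```

```bash
python3 -m pendant '[[0,0,0,-0.4,5,3.4,0.36],[0,0,0,-0.4,11.5,7.9,0.36],[0,0,0,-0.5,18.1,12.5,0.36],[0,0,0,-0.5,24.7,17,0.36],[0,0,0,-0.5,31.3,21.6,0.36]]'
python3 -c "
from h import *
st();rows([106,114,122,130,138])"
```

```text
t: 5.35
tool_pos: [0.4803, 0.0665, 0.014]
eef_rot: [2.492, -0.505, -0.155]
ft_force: [0.9, 1.7, -0.2]
opening: 0.031
t 5.3 p [0.4803 0.0665 0.014 ] hdg -112.9 lean 34.7 F [ 0.9  1.7 -0.2] open 0.0310 j [ 0.09  0.65 -0.72  1.75  0.7   1.52 -1.31]
106 row [-0.005, -0.003, 0.001] [-0.0, 6.0, 4.1]
114 row [-0.005, -0.003, 0.001] [-0.0, 12.5, 8.7]
122 row [-0.005, -0.003, 0.001] [-0.0, 19.1, 13.2]
130 row [-0.005, -0.003, 0.001] [-0.1, 25.7, 17.8]
138 row [-0.005, -0.003, 0.001] [-0.1, 32.3, 22.3]
```

```bash
python3 -m pendant '[[0,0,0,0,6,4.1,0.36],[0,0,0,0,12.5,8.7,0.36],[0,0,0,0,19.1,13.2,0.36],[0,0,0,0,25.7,17.8,0.36],[0,0,0,0,32.3,22.3,0.36]]'
python3 - <<'E'
from h import *
import cv2
s=observe();c=read_camera('wrist');cv2.imwrite('pics/w3.png',c['image'][:,:,::-1]);np.savez('pics/w3.npz',p=s['tool_pos'],r=s['eef_rot'])
t=read_camera('top');cv2.imwrite('pics/t3.png',t['image'][:,:,::-1]);np.savez('pics/top3.npz',**t)
a=cv2.resize(t['image'][140:270,170:400,::-1],None,fx=3,fy=3,interpolation=cv2.INTER_CUBIC);cv2.imwrite('pics/t3c.png',a)
st();rows([146,154,162,170,178])
E
```

```text
t: 5.85
tool_pos: [0.4647, 0.0296, 0.014]
eef_rot: [2.492, -0.505, -0.155]
ft_force: [0.5, 0.4, -0.9]
opening: 0.0314
t 6.0 p [0.4645 0.0287 0.0142] hdg -112.9 lean 34.8 F [0.3 0.3 0.3] open 0.0314 j [ 0.15  0.6  -0.72  1.82  0.71  1.48 -1.28]
146 row [-0.003, -0.003, -0.001] [-0.2, 5.0, 3.8]
154 row [-0.003, -0.003, -0.001] [-0.2, 11.6, 8.4]
162 row [-0.003, -0.003, -0.001] [-0.2, 18.2, 12.9]
170 row [-0.003, -0.003, -0.001] [-0.2, 24.7, 17.5]
178 row [-0.003, -0.003, -0.001] [-0.2, 31.3, 22.1]
```

View pics/w3.png

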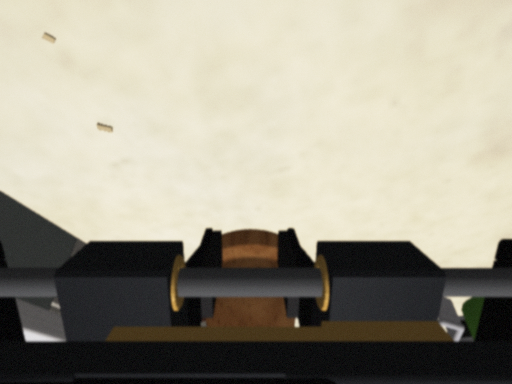

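View pics/t3c.png

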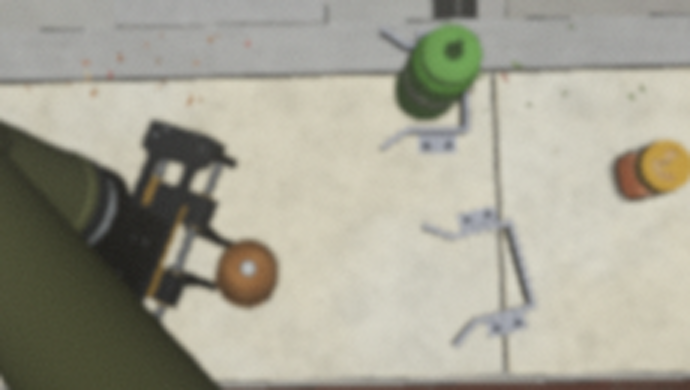

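Both views show the mill upright and caged between the two fingertips (knob at (247,268) in the crop), with the dock mouth ahead and everything else in place.

```bash
python3 -m pendant '[[0,0,0,-0.2,5,3.8,0.36],[0,0,0,-0.2,11.6,8.4,0.36],[0,0,0,-0.2,18.2,12.9,0.36],[0,0,0,-0.2,24.7,17.5,0.36],[0,0,0,-0.2,31.3,22.1,0.36]]'
python3 - <<'E'
from h import *
q=np.load('pics/w3.npz');s=dict(tool_pos=q['p'],eef_rot=q['r']);c=read_camera('wrist')
print('pred',q['p'][:2]+.033*e(-113),'edge+29',wray(c,s,250,230,0.002)+.029*e(-113),'knob',ray('top',252.3,229.3,.17))
st();rows([186,194,202,210,218])
E
```

```text
t: 6.45
tool_pos: [0.4491, -0.0072, 0.014]
eef_rot: [2.49, -0.507, -0.155]
ft_force: [0.6, 1.4, 0.4]
opening: 0.0316
pred [ 0.4518528  -0.00073376] edge+29 [0.4538688  0.00060536] knob [ 0.4548 -0.0043]
t 6.5 p [ 0.4484 -0.0088  0.0142] hdg -113.0 lean 34.9 F [ 0.2 -0.4  0.3] open 0.0313 j [ 0.22  0.55 -0.72  1.89  0.71  1.44 -1.24]
186 row [-0.001, 0.027, -0.043] [-1.5, 4.4, 3.3]
194 row [-0.001, 0.058, -0.087] [-2.7, 11.1, 7.9]
202 row [-0.001, 0.089, -0.131] [-3.4, 17.8, 12.6]
210 row [-0.001, 0.119, -0.174] [-3.6, 24.5, 17.3]
218 row [-0.001, 0.15, -0.218] [-3.5, 31.2, 22.0]
```

Consistent within 2–3 mm. Now the arc.

```bash
python3 -m pendant '[[0,0.027,-0.043,-1.5,4.4,3.3,0.36],[0,0.058,-0.087,-2.7,11.1,7.9,0.36],[0,0.089,-0.131,-3.4,17.8,12.6,0.36],[0,0.119,-0.174,-3.6,24.5,17.3,0.36],[0,0.15,-0.218,-3.5,31.2,22,0.36]]'
python3 -c "
from h import *
st();rows([226,234,242,250,258])"
```

```text
t: 7.0
tool_pos: [0.43, -0.0428, 0.014]
eef_rot: [2.526, -0.171, -0.053]
ft_force: [0.8, 0.2, 0.3]
opening: 0.0315
t 7.0 p [ 0.43   -0.0428  0.014 ] hdg -97.7 lean 35.0 F [0.8 0.2 0.3] open 0.0315 j [ 0.29  0.42 -0.77  2.07  0.8   1.31 -1.07]
226 row [-0.001, 0.029, -0.042] [-1.3, 6.4, 4.4]
234 row [-0.001, 0.06, -0.086] [-2.5, 13.1, 9.1]
242 row [-0.001, 0.09, -0.129] [-3.2, 19.7, 13.8]
250 row [-0.001, 0.121, -0.173] [-3.4, 26.4, 18.4]
258 row [-0.001, 0.151, -0.217] [-3.3, 33.2, 23.1]
```

```bash
python3 -m pendant '[[0,0.029,-0.042,-1.3,6.4,4.4,0.36],[0,0.06,-0.086,-2.5,13.1,9.1,0.36],[0,0.09,-0.129,-3.2,19.7,13.8,0.36],[0,0.121,-0.173,-3.4,26.4,18.4,0.36],[0,0.151,-0.217,-3.3,33.2,23.1,0.36]]'
python3 - <<'E'
from h import *
import cv2
st();rows([264,270,276,282,288])
t=read_camera('top')
a=cv2.resize(t['image'][170:270,240:400,::-1],None,fx=5,fy=5,interpolation=cv2.INTER_CUBIC);cv2.imwrite('pics/t4c.png',a)
E
```

```text
t: 7.5
tool_pos: [0.421, -0.0827, 0.014]
eef_rot: [2.527, 0.167, 0.052]
ft_force: [0.3, 0.7, -0.5]
opening: 0.0312
t 7.5 p [ 0.421  -0.0827  0.014 ] hdg -82.4 lean 35.0 F [ 0.3  0.7 -0.5] open 0.0312 j [ 0.39  0.27 -0.81  2.24  0.89  1.13 -0.86]
264 row [-0.001, 0.022, -0.03] [-0.8, 4.7, 3.3]
270 row [-0.001, 0.045, -0.063] [-1.7, 9.7, 6.8]
276 row [-0.001, 0.06, -0.085] [-2.0, 14.7, 10.2]
282 row [-0.001, 0.06, -0.085] [-1.4, 19.6, 13.7]
288 row [-0.001, 0.06, -0.085] [-0.8, 24.5, 17.1]
```

View pics/t4c.png

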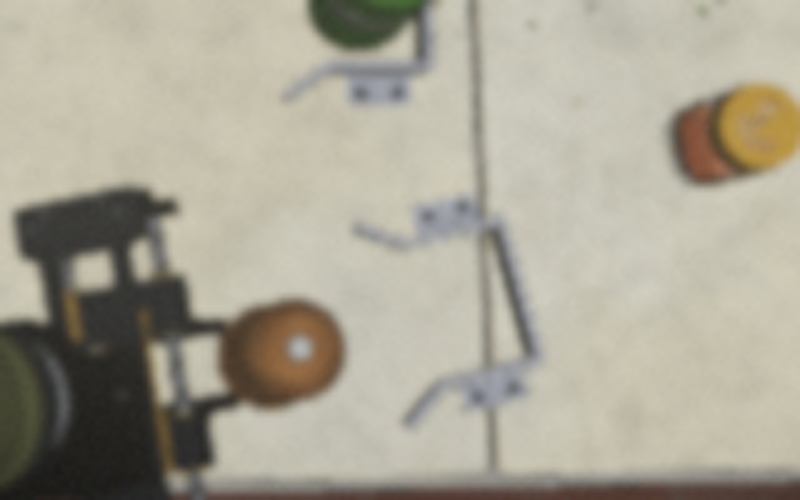

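```bash
python3 - <<'E'
from h import *
n=e(h1+90);ax=e(h1)
for k,p in dict(knob=ray('top',300/5+239.6,348/5+169.6,.17),foot=ray('top',270/5+239.6,358/5+169.6,.0),tf=ray('top',355/5+239.6,228/5+169.6,.027),tn=ray('top',408/5+239.6,425/5+169.6,.027),bf=ray('top',495/5+239.6,225/5+169.6,.027),bn=ray('top',532/5+239.6,357/5+169.6,.027),pred=np.array([.4254,-.1154])).items(): print(k,p,'along',(p-D)@ax*1e3,'lat',(p-D)@n*1e3)
rows([264,270,276,282,288])
E
```

```text
knob [ 0.4295 -0.1137] along -99.90270240642586 lat 4.958835739678466
foot [ 0.4243 -0.1143] along -100.53319634623796 lat -0.23755506470297888
tf [ 0.4931 -0.16  ] along -40.03484995077784 lat 55.993042330442265
tn [ 0.3874 -0.1843] along -41.08143584468351 lat -52.45918059729061
bf [ 0.493  -0.2353] along 33.16126051878162 lat 38.31736944005283
bn [ 0.422  -0.2519] along 32.72798036361377 lat -34.596087948190245
pred [ 0.4254 -0.1154] along -99.20679953355902 lat 0.5752619474929597
264 row [0.002, 0.024, -0.029] [1.1, 3.3, 2.4]
270 row [0.002, 0.047, -0.062] [0.1, 8.3, 5.9]
276 row [0.002, 0.062, -0.083] [-0.2, 13.2, 9.3]
282 row [0.002, 0.062, -0.083] [0.5, 18.1, 12.8]
288 row [0.002, 0.062, -0.083] [1.1, 23.0, 16.2]
```

Lateral error is about 1–2 mm against 8 mm of slack each side, so I'll push on in.

```bash
python3 -m pendant '[[0,0.024,-0.029,0.5,3.3,2.4,0.36],[0,0.047,-0.062,0.1,8.3,5.9,0.36],[0,0.062,-0.083,-0.2,13.2,9.3,0.36],[0,0.062,-0.083,0.5,18.1,12.8,0.36],[0,0.062,-0.083,1.1,23,16.2,0.36]]'
python3 -c "
from h import *
st();rows([294,300,306,312,318])"
```

```text
t: 8.05
tool_pos: [0.4243, -0.1129, 0.0141]
eef_rot: [2.514, 0.296, 0.094]
ft_force: [-0.2, 1.2, 0.9]
opening: 0.0312
t 8.1 p [ 0.4243 -0.1129  0.0141] hdg -76.6 lean 35.1 F [-0.2  1.2  0.9] open 0.0312 j [ 0.46  0.21 -0.79  2.3   0.94  1.02 -0.74]
294 row [0.002, 0.0, -0.001] [-0.1, 4.4, 3.3]
300 row [0.002, 0.0, -0.001] [-0.1, 9.3, 6.7]
306 row [0.002, 0.0, -0.001] [-0.1, 14.3, 10.2]
312 row [0.002, 0.0, -0.001] [-0.1, 19.2, 13.6]
318 row [0.002, 0.0, -0.001] [-0.1, 24.1, 17.1]
```

```bash
python3 -m pendant '[[0,0,0,-0.1,4.4,3.3,0.36],[0,0,0,-0.1,9.3,6.7,0.36],[0,0,0,-0.1,14.3,10.2,0.36],[0,0,0,-0.1,19.2,13.6,0.36],[0,0,0,-0.1,24.1,17.1,0.36]]'
python3 -c "
from h import *
st();rows([323,328,333,338,342])"
```

```text
t: 8.55
tool_pos: [0.4312, -0.1421, 0.014]
eef_rot: [2.514, 0.296, 0.094]
ft_force: [0.2, 2.2, 1.2]
opening: 0.0313
t 8.6 p [ 0.4312 -0.1421  0.014 ] hdg -76.6 lean 35.1 F [0.2 2.2 1.2] open 0.0313 j [ 0.5   0.2  -0.76  2.3   0.96  0.98 -0.7 ]
323 row [0.002, 0.0, -0.001] [-0.0, 3.7, 2.5]
328 row [0.002, 0.0, -0.001] [-0.0, 7.8, 5.4]
333 row [0.002, 0.0, -0.001] [-0.0, 11.9, 8.3]
338 row [0.002, 0.0, -0.001] [-0.0, 16.0, 11.2]
342 row [0.002, 0.0, -0.001] [-0.0, 19.2, 13.5]
```

```bash
python3 -m pendant '[[0,0,0,0,3.7,2.5,0.36],[0,0,0,0,7.8,5.4,0.36],[0,0,0,0,11.9,8.3,0.36],[0,0,0,0,16,11.2,0.36],[0,0,0,0,19.2,13.5,0.36]]'
python3 - <<'E'
from h import *
import cv2
st();rows([345,348,351,354,357])
t=read_camera('top');u=read_camera('scene')
a=cv2.resize(t['image'][190:265,290:390,::-1],(400,300),interpolation=cv2.INTER_CUBIC)
b=cv2.resize(u['image'][130:205,250:350,::-1],(400,300),interpolation=cv2.INTER_CUBIC)
cv2.imwrite('pics/t5c.png',np.hstack([a,b]))
E
```

```text
t: 9.05
tool_pos: [0.4368, -0.1654, 0.014]
eef_rot: [2.514, 0.296, 0.094]
ft_force: [-0.6, 2.0, 0.8]
opening: 0.0312
t 9.1 p [ 0.4368 -0.1654  0.014 ] hdg -76.6 lean 35.1 F [-0.6  2.   0.8] open 0.0312 j [ 0.54  0.2  -0.73  2.3   0.99  0.95 -0.66]
345 row [0.002, 0.0, -0.001] [0.0, 2.1, 1.4]
348 row [0.002, 0.0, -0.001] [0.0, 4.6, 3.2]
351 row [0.002, 0.0, -0.001] [0.0, 7.0, 4.9]
354 row [0.002, 0.0, -0.001] [0.0, 9.5, 6.6]
357 row [0.002, 0.0, -0.001] [0.0, 11.9, 8.3]
```

View pics/t5c.png

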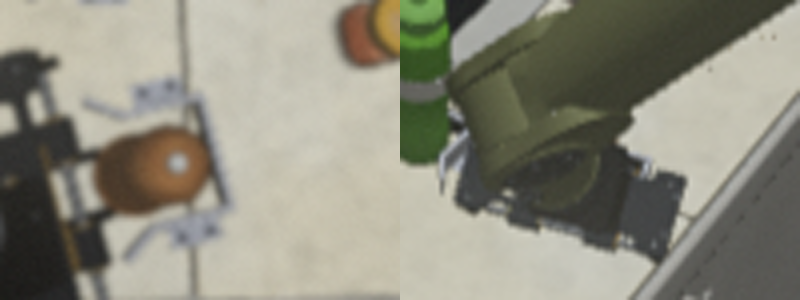

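The top crop shows the mill inside the dock and centred (knob at (178,163)), with the fingers clear of the sides and the back face a little ahead. I'll push slowly until the force rises.

```bash
python3 -m pendant '[[0,0,0,0,2.1,1.4,0.36],[0,0,0,0,4.6,3.2,0.36],[0,0,0,0,7,4.9,0.36],[0,0,0,0,8.2,5.7,0.36],[0,0,0,0,9.5,6.6,0.36]]'
python3 -c "
from h import *
st();rows([357,359,361,363])"
```

```text
t: 9.65
tool_pos: [0.4393, -0.177, 0.0141]
eef_rot: [2.514, 0.295, 0.094]
ft_force: [-0.1, 1.7, -0.5]
opening: 0.0316
t 9.7 p [ 0.4393 -0.177   0.0141] hdg -76.6 lean 35.1 F [-0.1  1.7 -0.5] open 0.0316 j [ 0.55  0.2  -0.72  2.29  1.    0.94 -0.64]
357 row [0.002, 0.001, -0.002] [0.3, 2.1, 1.6]
359 row [0.002, 0.001, -0.002] [0.3, 3.8, 2.7]
361 row [0.002, 0.001, -0.002] [0.3, 5.4, 3.9]
363 row [0.002, 0.001, -0.002] [0.3, 7.0, 5.0]
```

```bash
python3 -m pendant '[[0,0,0,0.2,0.8,0.6,0.36],[0,0,0,0.3,1.6,1.1,0.36],[0,0,0,0.3,2.4,1.7,0.36],[0,0,0,0.3,3.2,2.2,0.36],[0,0,0,0.3,3.2,2.2,0.36]]'
python3 -c "
from h import *
st()"
```

```text
t: 10.15
tool_pos: [0.4406, -0.1808, 0.0141]
eef_rot: [2.514, 0.295, 0.094]
ft_force: [-0.2, 0.8, -0.4]
opening: 0.0312
t 10.2 p [ 0.4406 -0.1808  0.0141] hdg -76.6 lean 35.1 F [-0.2  0.8 -0.4] open 0.0312 j [ 0.56  0.2  -0.71  2.29  1.    0.93 -0.63]
```

```bash
python3 -m pendant '[[0,0,0,0,0.8,0.6,0.36],[0,0,0,0,1.6,1.1,0.36],[0,0,0,0,2.4,1.7,0.36],[0,0,0,0,2.4,1.7,0.36],[0,0,0,0,2.4,1.7,0.36]]'
python3 -c "
from h import *
st()"
```

```text
t: 10.65
tool_pos: [0.4412, -0.1838, 0.0142]
eef_rot: [2.514, 0.294, 0.094]
ft_force: [-0.1, 0.4, -0.7]
opening: 0.0311
t 10.7 p [ 0.4412 -0.1838  0.0142] hdg -76.6 lean 35.1 F [-0.1  0.4 -0.7] open 0.0311 j [ 0.56  0.2  -0.71  2.29  1.01  0.93 -0.63]
```

```bash
python3 -m pendant '[[0,0,0,0,0.8,0.6,0.36],[0,0,0,0,1.6,1.1,0.36],[0,0,0,0,2.4,1.7,0.36],[0,0,0,0,2.4,1.7,0.36],[0,0,0,0,2.4,1.7,0.36]]'
python3 - <<'E'
from h import *
import cv2
st()
t=read_camera('top')
a=cv2.resize(t['image'][190:265,290:390,::-1],(800,600),interpolation=cv2.INTER_CUBIC)
cv2.imwrite('pics/t6c.png',a)
E
```

```text
t: 11.15
tool_pos: [0.4419, -0.1867, 0.0142]
eef_rot: [2.514, 0.294, 0.094]
ft_force: [-1.3, 0.2, -0.2]
opening: 0.0309
t 11.2 p [ 0.4419 -0.1867  0.0142] hdg -76.6 lean 35.1 F [-1.3  0.2 -0.2] open 0.0309 j [ 0.57  0.21 -0.71  2.29  1.01  0.92 -0.63]
```

View pics/t6c.png

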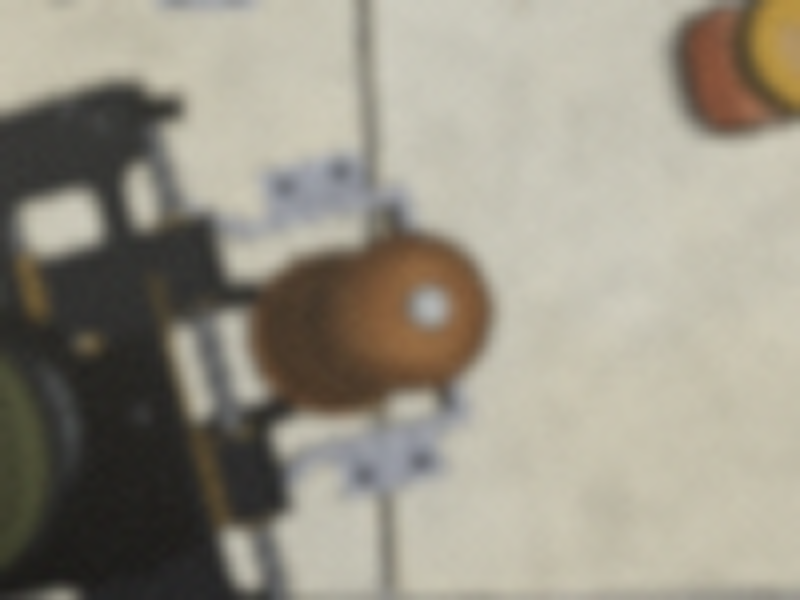

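The foot's left edge is at (253,325) and the back fence is at about x=430, so the mill is nearly home and still centred. No contact force yet, so I'll continue.

```bash
for i in 1 2; do python3 -m pendant '[[0,0,0,0,0.6,0.4,0.36],[0,0,0,0,1.2,0.8,0.36],[0,0,0,0,1.6,1.1,0.36],[0,0,0,0,1.6,1.1,0.36],[0,0,0,0,1.6,1.1,0.36]]' | grep -E 'tool_pos|force'; done
```

```text
tool_pos: [0.4424, -0.1877, 0.0139]
ft_force: [-2.0, 4.9, 0.6]
tool_pos: [0.4429, -0.188, 0.0136]
ft_force: [-3.4, 7.9, 4.5]
```

```bash
python3 -c "
from h import *
st();p=observe()['tool_pos'][:2]+.033*e(h1);print((p-D)@e(h1)*1e3)"
```

```text
t 12.2 p [ 0.4429 -0.188   0.0136] hdg -76.5 lean 35.0 F [-3.4  7.9  4.5] open 0.0315 j [ 0.57  0.21 -0.71  2.29  1.01  0.92 -0.62]
8.424664260473573
```

The reaction is 8.5 N along the dock axis and the advance has stopped, so the mill is against the back. I'll back off straight.

```bash
python3 -m pendant '[[0,0,0,0,-4,-3,0.36],[0,0,0,0,-12,-8.4,0.36],[0,0,0,0,-25,-17.5,0.36],[0,0,0,0,-49,-34,0.36],[0,0,0,0,-82,-57,0.36]]'
python3 -m pendant '[[0,0,0,0,-40,-28,0.36],[0,0,0,0,-75,-55,0.36],[0,0,0,0,-110,-85,0.36],[0,0,0,0,-110,-120,0.36],[0,0,0,0,-110,-140,0.36]]'
python3 - <<'E'
from h import *
import cv2
st()
t=read_camera('top');u=read_camera('scene')
a=cv2.resize(t['image'][190:265,290:390,::-1],(400,300),interpolation=cv2.INTER_CUBIC)
b=cv2.resize(u['image'][130:205,250:350,::-1],(400,300),interpolation=cv2.INTER_CUBIC)
cv2.imwrite('pics/t7.png',np.vstack([np.hstack([a,b]),np.hstack([cv2.resize(x['image'][:,:,::-1],(400,300)) for x in(t,u)])]))
E
```

```text
t: 12.7
tool_pos: [0.4188, -0.0907, 0.0137]
eef_rot: [2.516, 0.293, 0.094]
ft_force: [0.7, -0.1, -0.2]
opening: 0.0314
t: 13.2
tool_pos: [0.3788, 0.079, 0.0661]
eef_rot: [2.517, 0.3, 0.096]
ft_force: [0.7, -0.1, -0.0]
opening: 0.0313
t 13.2 p [0.3788 0.079  0.0661] hdg -76.4 lean 34.9 F [ 0.7 -0.1 -0. ] open 0.0313 j [ 0.18  0.24 -1.    2.16  0.71  1.33 -0.96]
```

View pics/t7.png

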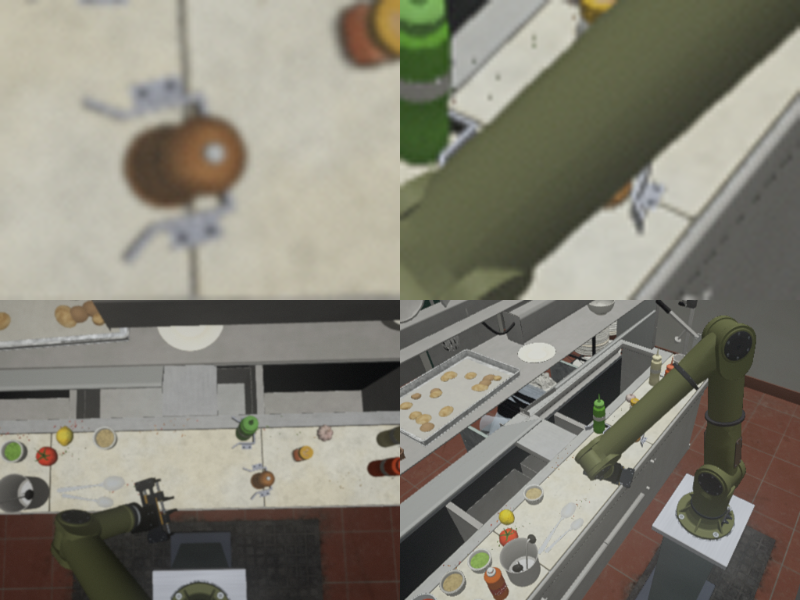

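The mill stands upright in the dock, centred (foot's left edge at (123,165), knob at (214,153) in the crop). The green bottle, jar and ramekin are where they were. I'll check numerically with a colour mask and compare with the initial top image.

```bash
python3 - <<'E'
from h import *
import cv2
t=read_camera('top')['image'];h=cv2.cvtColor(t,cv2.COLOR_RGB2HSV)
m=cv2.inRange(h,(3,90,30),(18,255,220));m[:,:305]=0;m[:,365:]=0;m[:205]=0;m[262:]=0
c=max(cv2.findContours(m,0,2)[0],key=cv2.contourArea);x,y,w,hh=cv2.boundingRect(c);print('bbox',x,y,w,hh)
pts=c[:,0,:];v=pts[pts[:,0]==x][:,1].mean()
P=ray('top',x-.5,v,.004);k=ray('top',290+214/4-.4,190+153/4-.4,.17)
for n,p in(('foot',P+.029*e(h1)),('knob',k)):print(n,p,'along',(p-D)@e(h1)*1e3,'lat',(p-D)@e(h1+90)*1e3)
d=cv2.absdiff(t,cv2.imread('pics/top0.png')[:,:,::-1]).max(2)
for n,(a,b,cc,dd) in dict(bottle=(140,195,295,335),jar=(180,212,372,405),ram=(158,195,115,153)).items():print(n,'changed px',int((d[a:b,cc:dd]>40).sum()))
E
```

```text
bbox 322 220 29 21
foot [ 0.45586992 -0.21929873] along 8.93425856393005 lat 5.948615017025872
knob [ 0.4535 -0.2158] along 4.97895519871865 lat 4.460942179534786
bottle changed px 0
jar changed px 0
ram changed px 0
```

The foot edge may have come back slightly compared with the pre-contact crop. I'll measure that properly.

```bash
python3 - <<'E'
from h import *
import cv2
t=read_camera('top')['image'][190:265,290:390,::-1];b=cv2.resize(t,(800,600),interpolation=cv2.INTER_CUBIC);a=cv2.imread('pics/t6c.png')
cv2.imwrite('pics/cmp.png',np.vstack([a[180:430,200:560],b[180:430,200:560]]))
for n,(y0,y1,x0,x1) in dict(head=(240,390,370,500),footL=(270,400,290,350),body=(240,400,300,500),fence=(440,500,340,440)).items():
    T=a[y0:y1,x0:x1];r=cv2.matchTemplate(b[y0-40:y1+40,x0-40:x1+40],T,cv2.TM_CCOEFF_NORMED);_,v,_,l=cv2.minMaxLoc(r);print(n,round(v,3),'shift px/8',l[0]-40,l[1]-40)
E
```

```text
head 0.998 shift px/8 0 0
footL 0.933 shift px/8 2 -3
body 0.998 shift px/8 0 0
fence 0.997 shift px/8 0 0
```

View pics/cmp.png

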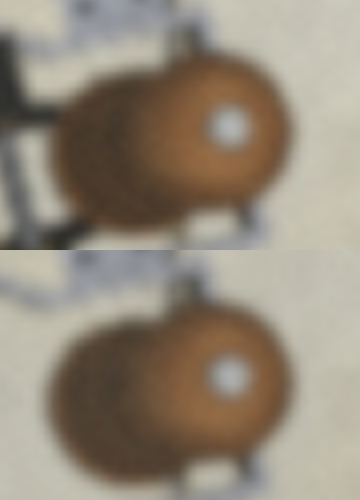

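The mill hasn't moved relative to the pre-press image, to within about 0.3 mm. The force rose within about 0.5 mm of that position, so it stayed home after release. Handing in.

```bash
python3 -c "
from h import *
from workcell import sign_off
st();print(sign_off())"
```

```text
t 13.4 p [0.3793 0.0752 0.0652] hdg -76.7 lean 35.1 F [-0.  -0.2  0.7] open 0.0314 j [ 0.18  0.24 -1.    2.17  0.72  1.33 -0.97]
the job is handed in; nothing more can be done
None
```

The pepper mill is in the empty (nearer) dock, upright and against the back, and I handed the job in at 13.4 s. I pushed it with two part-open fingertips, leaned 35° and about 19 mm above the worktop, along a curve into the mouth. At the back I pressed until the advance stopped at about 8.5 N along the dock axis, then backed straight off.

**Last checks:**
- **Bottle, jar and ramekin:** the top camera showed no changed pixels around the green bottle, spice jar or ramekin.
- **Robot:** the arm was clear, with wrist force close to zero.
- **Staying home:** the mill did not shift between the picture taken just before the final press and the one after release. Contact began about 0.5 mm beyond that position, so it is home to within roughly that distance.

**One disagreement:** the images put the mill's foot 5–9 mm deeper and 4–6 mm off to one side of my first estimate of the dock's home point. I put this down to error in that estimate, not the mill's position. I relied on the contact force for "fully home", because the top view hides the gap at the back.

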